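# Return a boxed part through the sprung flap of the returns hopper

### The job

Put the cardboard carton into the returns hopper: push it along the receiving shelf against the sprung flap, holding the flap open with it until the carton drops inside, and let the flap swing shut behind it. Leave the bottle, the spray can and the basket where they are.

Things in the scene. Friction and masses are not known exactly. Their poses are not given: they have to be found in the camera images.
- carton_mid (a point): centre of the brown cardboard carton, a sealed box 140 mm long (its x axis), 96 mm wide (y) and 56 mm high (z), 0.35 to 0.65 kg, lying flat on the receiving shelf of the hopper, its long axis roughly towards the mouth (within about 20 degrees). Pushed squarely on its rear face it slides along the shelf.
- mouth (a point): point on the fixed returns hopper (grey steel and clear plastic): top surface of its receiving shelf, mid mouth, where shelf and edge roller end and the flap hangs. x axis: level, into the hopper (push this way); y: across; z: up. Mouth 150 mm wide, 110 mm high above the shelf. A pusher behind the carton that gets to x = -45 mm here has pushed it far enough to fall in.
- shelf_end (a point): middle of the receiving shelf's outer edge, top surface, 300 mm before the mouth; axes as the mouth's. Steel shelf, 270 mm wide, 170 mm above the bench. Two low guide bars on it (tops 16 mm above the shelf) converge from 242 mm clear, 170 mm before the mouth, to 142 mm clear at the mouth. A free-turning roller forms its inner end, flush with it.
- lintel (a point): middle of the top edge of the bar over the mouth, 128 mm above the shelf; its outer face stands 10 mm before the mouth point. Behind it a clear roof (118 mm above shelf level) closes the hopper, so a gripper's body must stay outside.
- bin_floor (a point): middle of the padded bin floor, 160 mm below the shelf, 115 mm behind the mouth. The bin is 230 mm long (x, from the mouth plane on) and 180 mm wide; no shelf inside: a carton pushed more than half its length past the mouth tips and falls in.
- flap (a joint): angle of the dark steel flap (144 mm wide, 102 mm high) that closes the mouth, rad: 0 hanging shut, growing as it swings inward and up about its top edge, at most 1.5. A spring (0.08 N m when shut, 0.09 N m more per rad) shuts it: it pushes back on the carton with some 1.5 to 4 N, so keep pushing until the carton has fallen in.
- oil_bottle: black oil bottle with red cap, 72 mm across, 190 mm high, standing on the bench; origin at the centre of its underside. A bystander.
- spray_can: blue spray can with white cap, 54 mm across, 170 mm high, standing on the bench; origin at the centre of its underside. A bystander.
- basket: open red plastic tray, 110 x 150 x 60 mm, on the bench; origin at the centre of its underside. A bystander.
Things that resemble listed ones, but are neither listed nor needed, are in the scene too. Of the things like the part that bears carton_mid, leave any that is green, turquoise or white; of the rest the larger one is meant.

How it is judged:
On the way:
1. the flap is held open (more than 0.5 rad) by the carton lying in the mouth (value of joint flap above 0.5 rad and x of carton_mid in the frame of mouth between -0.06 and 0.06 m and contact force between carton and flap above 0.5 N), for 0.1 s.
At the end, for the whole second after the job is handed in: the carton lies at rest in the bin of the hopper (its centre inside the walls and more than 40 mm below the shelf), in any attitude, and the flap has closed to within 0.1 rad (x of carton_mid in the frame of mouth between 0.02 and 0.23 m and y of carton_mid in the frame of mouth between -0.085 and 0.085 m and z of carton_mid in the frame of mouth below -0.04 m and linear speed of carton below 0.03 m/s and value of joint flap below 0.1 rad); the robot touches nothing.
It fails at once if the oil bottle, spray can or basket is shifted by more than 30 mm (distance of any of oil_bottle, spray_can, basket from where it was at the start of the episode above 0.03 m).
It also fails if it takes over 43 s, if anything falls off the work surface, if the arm or the gripper's body presses on something with over 40 N, if the wrist force passes 120 N, or if a joint passes its speed limit or range.

### The arm

A 6-joint arm with a two-finger parallel gripper is mounted at the origin on the work surface. World frame = base frame: x ahead of the robot, y to its left, z up, the work surface at z = 0. Lengths are in m, angles in rad, forces in N, time in s.
With the tool pointing down it reaches from about 0.35 to 0.775 m from the base axis. Payload 5.5 kg.
Tool frame: the origin (TCP) lies on the centre line of the jaws, within the pads' length; the fingertips stand 11 mm ahead of it and the grasp point (between the pads) lies 8 mm behind it (env.nose_length is the distance from the TCP to the fingertips, in m); x points along the fingers, z is the direction in which the jaws open and shut, and the axes are right-handed (so a half turn about x gives the same grasp; the last joint's range is limited). The gripper opens to 85 mm and grips with 20 to 120 N. Pads are 22 mm wide; open, the fingers measure 114 mm over their backs; the gripper's body (76 mm by 85 mm) begins 54 mm behind the grasp point. The pads swing forward as they close: fully open they stand 13 mm farther back than shut.
Start: joints at [-1.469, 0.313, 0.046, 1.304, 0, 1.431], TCP at [0.138, -0.558, 0.242] pointing down, gripper open.
Joint ranges: [-2.76, 2.76], [-0.86, 1.69], [-1.03, 1.26], [-2.2, 2.34], [-1.47, 1.5], [-3.14, 3.14]. Speed limits (rad/s): [2.57, 2.57, 3.14, 3.14, 3.14, 3.14].

### API

Orientations are given as a unit quaternion [w, x, y, z].
In Python, from workcell import env gives the robot as it stands. The module is installed in compiled form; this text tells all that it offers.
- The arm moves only by the tool step_arm, never from a script. Its argument "moves" is a list that holds one entry, the list of rows, each a list of 7 numbers: the turn, a rotation vector about the tool's x, y, z in rad, then the shift along the tool's x, y, z in m, then the opening, from 0 (shut) to 1 (fully open). In form: [[[rx, ry, rz, tx, ty, tz, grip], ...]]. A call has 1 to 12 rows; each row is the pose to reach, as a shift and turn from the pose measured when the call began, along the tool's axes at that moment; what a row does not reach only later rows make up. A row lasts 1/10 s, in which the tool goes at most 50 mm and 8.59 degrees, less where a joint would pass 70% of its speed; a pose out of reach is approached as far as the arm can. A call with a gripper value outside its range is refused whole. The fingers move at their own pace and stop on an object; "force" is the grip in N (left out, the last holds). Time passes only in rows, so rows that repeat a pose let the fingers close. It gives the time, the measured TCP pose, the force and the opening at its end, in the units of the state.
- env.get_state(): the state, without advancing time (a new reading comes with each control period).
- env.read_camera(name): name is "scene" or "top" or "wrist"; returns (picture, depth): 480x640x3 uint8, red, green, blue; 480x640 float32, m along the optical axis (not along the pixel's ray), 0 where there is no reading.
- env.get_calibration(name): a dict with "mtx" (3x3 intrinsics, pixels), "distortion" ([k1, k2, p1, p2, k3] as OpenCV has them; the pictures are not rectified), "camera_from_world" (4x4, takes a point from world to camera coordinates); the wrist camera has in their place "T_tool_cam" (4x4, takes a point from camera to tool coordinates, whose origin is the TCP and whose axes are the tool frame's). Camera axes: x right, y down, z forward; pixel columns grow to the right and rows downward; lengths in m; the calibration is good to about 2 mm. A picture is of the moment at which its call begins: read the wrist's pose just before it. get_calibration takes no time and is no camera call.
- env.hand_in(): hands the job in, once; it reports no verdict.
Trained networks look in the newest picture that a camera, given by its name, has taken for a name from the list of things; names that differ only in an ending like _2 or _b are one class to them, and where a whole thing is asked for, a point or a joint stands for the part that bears it (a point fixed in the world has none). Each returns a list of dicts, best first, with "confidence" (0 to 1); they miss things now and then, are a little off and sometimes report something else, mostly with a low value. They report only what shows in the picture. A call takes as long as a camera call. They do not tell look-alikes from the thing itself.
- env.boxes_of(camera, thing): "uv" ([column, row] in pixels, amid what is visible of it).
- env.silhouettes(camera, thing): "mask" (480x640 bool, what is visible of it) and "uv" ([column, row] in pixels, amid what is visible of it).
The state is a dict: "clock": time; "joint_pos": joint angles; "qvel": joint speeds; "tau": joint torques, N m; "tcp_pos": TCP position; "orientation": TCP orientation; "wrist_force": force on the tool from outside, world axes, zero at the start; "ft_torque": the same for the moment, N m; "finger_gap": finger opening in m.
Only numpy, scipy, OpenCV 4.12 (cv2) and the standard library are available. Lean on these libraries where they do the work, as an engineer would, in place of code of your own. Each camera call takes 0.05 s, during which the arm holds its last target.

## Working session

There is one attempt and no reset: what is moved stays moved. The work goes in short steps, Python scripts to look and compute and a tool call to move; the robot and the scene stay as the last step left them, time stands still between calls to the robot, and variables do not carry over. Pictures are saved under pics/ and viewed, and the job is handed in when it is done.

Besides the shell and the picture viewer there is one more tool, called after "Emit:" as name(argument=value, ...) on one line, values as JSON. step_arm: Moves the arm, as the interface text tells. Its arguments: {"type":"object","properties":{"moves":{"type":"array","items":{"type":"array","items":{"type":"array","items":{"type":"number"}}}},"force":{"type":"number"}},"required":["moves"]}

```bash
mkdir -p pics
python3 - <<'E'
from workcell import env
import cv2,numpy as np
print(env.get_state())
for c in ("scene","top","wrist"):
    p,d=env.read_camera(c); cv2.imwrite(f"pics/{c}0.png",p[:,:,::-1]); np.save(f"{c}_d.npy",d); np.save(f"{c}_p.npy",p)
    k=env.get_calibration(c); print(c,{a:np.round(b,4).tolist() for a,b in k.items()})
    if c!="wrist":
        for t in ("carton_mid","flap","oil_bottle","spray_can","basket"):
            print(t,[(np.round(b["uv"]),round(b["confidence"],2)) for b in env.boxes_of(c,t)])
E
```

```text
{'clock': 0.0, 'joint_pos': array([-1.46859872e+00,  3.13985510e-01,  4.49894241e-02,  1.30356750e+00,
        1.58538372e-05,  1.43119908e+00]), 'qvel': array([-0.00051153,  0.0003176 ,  0.00208943, -0.00074126,  0.00166764,
       -0.00187991]), 'tau': array([-4.97424971e-04, -4.80624747e+01,  2.98533458e+01,  1.93599978e-02,
       -1.43660513e-04,  8.02931993e-06]), 'tcp_pos': array([ 0.13762933, -0.55779999,  0.24142157]), 'orientation': array([ 0.55622231,  0.43650255,  0.55708119, -0.43559478]), 'wrist_force': array([ 0.52336962,  0.53616968, -0.44886196]), 'ft_torque': array([ 0.00170465, -0.02611709,  0.03907025]), 'finger_gap': 0.0851153066670584}
scene {'mtx': [[440.3775, 0.0, 315.3701], [0.0, 440.3775, 237.9421], [0.0, 0.0, 1.0]], 'distortion': [-0.0698, 0.0, 0.0, 0.0, 0.0], 'camera_from_world': [[0.8086, 0.5883, 0.0096, -0.3688], [0.4413, -0.5956, -0.6712, -0.1536], [-0.3891, 0.5469, -0.7412, 1.533], [0.0, 0.0, 0.0, 1.0]]}
carton_mid [(array([443., 264.]), 0.97), (array([309., 159.]), 0.86), (array([378., 344.]), 0.75), (array([209., 268.]), 0.67), (array([307., 242.]), 
[... 356 characters left out ...]
rom_world': [[-0.0284, -0.9996, -0.0023, -0.0581], [-0.9933, 0.0284, -0.1122, 0.5415], [0.1123, -0.0009, -0.9937, 1.7865], [0.0, 0.0, 0.0, 1.0]]}
carton_mid [(array([246., 166.]), 0.86), (array([376., 332.]), 0.83), (array([344., 178.]), 0.81), (array([335., 249.]), 0.72), (array([192., 346.]), 0.6)]
flap []
oil_bottle [(array([424., 248.]), 0.92)]
spray_can [(array([428., 207.]), 0.65)]
basket [(array([426., 293.]), 0.79)]
wrist {'mtx': [[393.5282, 0.0, 319.3632], [0.0, 393.5282, 240.1471], [0.0, 0.0, 1.0]], 'distortion': [0.0198, 0.0, 0.0, 0.0, 0.0], 'T_tool_cam': [[0.0008, -0.3299, 0.944, -0.1324], [-0.0002, -0.944, -0.3299, 0.0844], [1.0, 0.0001, -0.0008, -0.0004], [0.0, 0.0, 0.0, 1.0]]}
```

View pics/scene0.png

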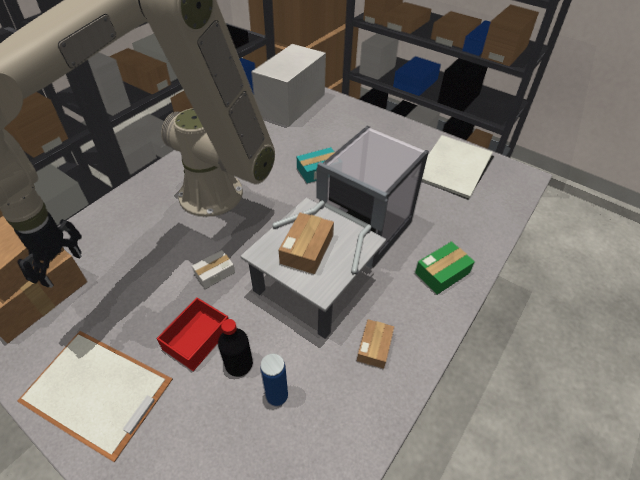

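View pics/top0.png

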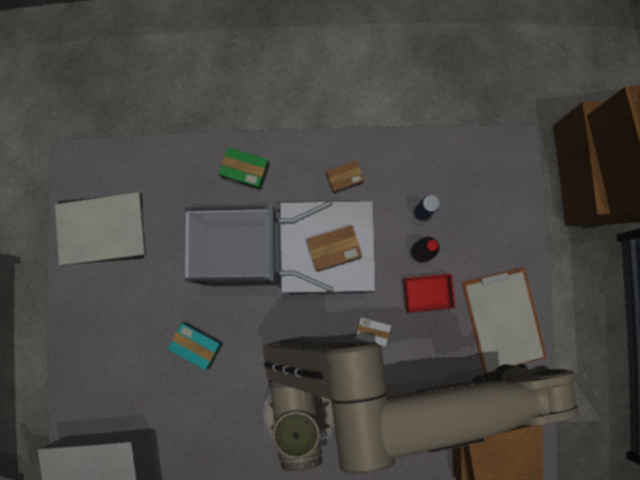

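View pics/wrist0.png

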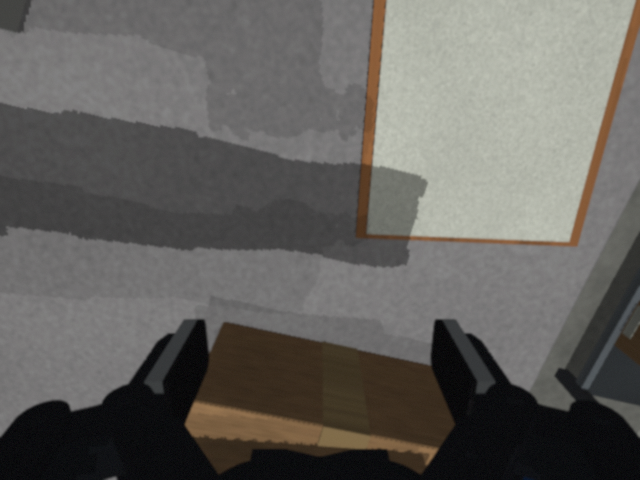

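The carton candidates, by top-view pixel:
- large brown on the shelf (335,249)
- small brown on the bench (345,177)
- green (245,167)
- turquoise (194,346)
- white (374,331)

The brown one on the shelf is the larger, so that is the one I want. Next I measure it and check it in a close crop.

```bash
cat > h.py <<'E'
import numpy as np,cv2
from workcell import env
def cloud(c,d,st=None):
    k=env.get_calibration(c);v,u=np.mgrid[0:480,0:640]
    n=cv2.undistortPoints(np.stack([u,v],-1).reshape(-1,1,2).astype(np.float64),k["mtx"],k["distortion"]).reshape(480,640,2)
    X=np.dstack([n[...,0]*d,n[...,1]*d,d])
    if c=="wrist":
        from scipy.spatial.transform import Rotation as R
        q=st["orientation"];T=np.eye(4);T[:3,:3]=R.from_quat(np.r_[q[1:],q[0]]).as_matrix();T[:3,3]=st["tcp_pos"];M=T@k["T_tool_cam"]
    else: M=np.linalg.inv(k["camera_from_world"])
    W=X@M[:3,:3].T+M[:3,3]; W[d<=0]=np.nan
    return W
def proj(c,P):
    k=env.get_calibration(c);T=k["camera_from_world"]
    return cv2.projectPoints(np.atleast_2d(np.array(P,float)),cv2.Rodrigues(T[:3,:3])[0],T[:3,3],np.array(k["mtx"]),np.array(k["distortion"]))[0].reshape(-1,2)
E
cat > m.py <<'E'
from h import *
out=[]
for c,uv in (("top",(335,249)),("scene",(307,242))):
    p,d=env.read_camera(c);W=cloud(c,d)
    for s in env.silhouettes(c,"carton_mid"):
        if np.hypot(*(np.array(s["uv"])-uv))>15: continue
        m=cv2.erode(s["mask"].astype(np.uint8),np.ones((2,2)))>0
        P=W[m];P=P[np.isfinite(P[:,0])];zt=np.percentile(P[:,2],90 if c=="scene" else 60)
        T=P[abs(P[:,2]-zt)<.012];r=cv2.minAreaRect((T[:,:2]*1000).astype(np.float32))
        print(c,"carton top z",np.median(T[:,2]),"rect",r)
    # shelf plane
    box=((P[:,0].mean()),P[:,1].mean())
    m=(abs(W[...,2]-.17)<.012)&(abs(W[...,0]-box[0])<.2)&(abs(W[...,1]-box[1])<.22)
    if c=="top": m[:, :282]=0
    m=cv2.morphologyEx(m.astype(np.uint8),cv2.MORPH_OPEN,np.ones((3,3)))>0
    S=W[m];print(c,"shelf z",np.median(S[:,2]),"rect",cv2.minAreaRect((S[:,:2]*1000).astype(np.float32)),S.min(0),S.max(0))
p=np.load("scene_p.npy")[100:320,220:460,::-1];cv2.imwrite("pics/crop0.png",cv2.resize(p,None,fx=2.7,fy=2.7,interpolation=cv2.INTER_CUBIC))
W=cloud("top",np.load("top_d.npy"))
# profile of roof/lintel
for v in (225,245,260):
    print(v,[np.round(W[v,u],3).tolist() for u in range(180,385,12)])
for t,(u,v) in dict(bottle=(426,249),can=(428,207),basket=(429,293)).items(): print(t,W[v-2:v+3,u-2:u+3].reshape(-1,3).mean(0))
E
python3 m.py
```

```text
top carton top z 0.22595741010030856 rect ((508.76190185546875, -120.35016632080078), (93.29145050048828, 135.47067260742188), 15.866012573242188)
top shelf z 0.1698157116361716 rect ((521.5028686523438, -102.13398742675781), (276.35479736328125, 271.58636474609375), 89.28767395019531) [ 0.38445757 -0.2407808   0.15814817] [0.6577179  0.03770828 0.18199382]
scene carton top z 0.2273738256365121 rect ((515.6483154296875, -119.72936248779297), (93.00470733642578, 141.8312225341797), 15.286246299743652)
scene shelf z 0.171321003809686 rect ((523.4896240234375, -89.48724365234375), (302.9875793457031, 273.546142578125), 89.47171020507812) [ 0.38573094 -0.24152228  0.15829714] [0.66111747 0.06113367 0.18199399]
225 [[0.623, 0.383, 0.006], [0.578, 0.279, 0.287], [0.578, 0.245, 0.282], [0.576, 0.211, 0.286], [0.575, 0.176, 0.289], [0.574, 0.143, 0.289], [0.574, 0.11, 0.28], [0.571, 0.076, 0.289], [0.59, 0.052, 0.163], [0.588, 0.015, 0.168], [0.587, -0.021, 0.169], [0.587, -0.057, 0.159], [0.585, -0.092, 0.168], [0.584, -0.128, 0.165], [0.583, -0.164, 0.164], [0.581, -0.2, 0.171], [0.581, -0
[... 292 characters left out ...]
], [0.519, -0.056, 0.229], [0.518, -0.09, 0.228], [0.517, -0.124, 0.228], [0.516, -0.159, 0.229], [0.521, -0.197, 0.177], [0.52, -0.233, 0.174], [0.538, -0.29, -0.005]]
260 [[0.508, 0.385, -0.003], [0.48, 0.279, 0.285], [0.479, 0.245, 0.287], [0.478, 0.211, 0.289], [0.477, 0.178, 0.282], [0.476, 0.144, 0.288], [0.475, 0.11, 0.293], [0.474, 0.078, 0.283], [0.484, 0.053, 0.17], [0.482, 0.017, 0.177], [0.482, -0.018, 0.166], [0.481, -0.054, 0.166], [0.475, -0.089, 0.228], [0.474, -0.123, 0.228], [0.473, -0.158, 0.22], [0.476, -0.196, 0.177], [0.476, -0.232, 0.169], [0.488, -0.287, 0.001]]
bottle [ 0.50474329 -0.3973523   0.15823339]
can [nan nan nan]
basket [ 0.37578622 -0.43015289  0.00526933]
```

```bash
ls pics
```

```text
crop0.png
scene0.png
top0.png
wrist0.png
```

View pics/crop0.png

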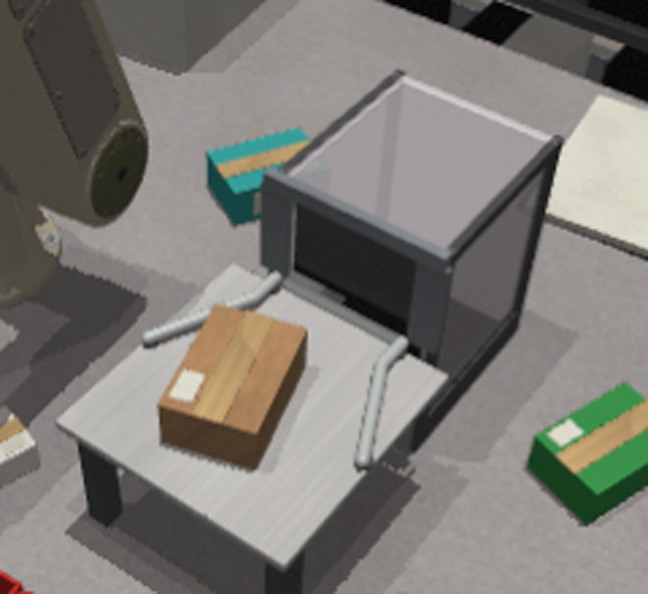

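The crop confirms it: the large brown carton lies on the shelf, yawed about 16° against the mouth. Next I need the hopper frame accurately, and the tool axes.

```bash
cat > f.py <<'E'
from h import *
from scipy.spatial.transform import Rotation as R
s=env.get_state();q=s["orientation"];print(np.round(R.from_quat(np.r_[q[1:],q[0]]).as_matrix(),3))
for c in("top","scene"):
    W=cloud(c,np.load(c+"_d.npy"))
    S=W.reshape(-1,3);S=S[np.isfinite(S[:,0])]
    S=S[(abs(S[:,2]-.17)<.012)]
    y=[];x=[]
    for a in np.arange(.41,.65,.01):
        t=S[(abs(S[:,0]-a)<.005)&(S[:,1]>-.3)&(S[:,1]<-.15)]
        if len(t)>5:x.append(a);y.append(np.percentile(t[:,1],1))
    p=np.polyfit(x,y,1);print(c,"outer edge dy/dx",p,"y@.52",np.polyval(p,.52),np.std(np.polyval(p,x)-y))
    for f,nm in((1,"lo"),(99,"hi")):
        xs=[];ys=[]
        for b in np.arange(-.22,-.0,.01):
            t=S[(abs(S[:,1]-b)<.006)&(abs(S[:,0]-.52)<.17)]
            if len(t)>5: ys.append(b);xs.append(np.percentile(t[:,0],f))
        p=np.polyfit(ys,xs,1);print(nm,p,np.std(np.polyval(p,ys)-xs))
    L=W.reshape(-1,3);L=L[abs(L[:,2]-.298)<.012];L=L[(abs(L[:,0]-.52)<.07)&(abs(L[:,1]-.06)<.03)]
    if len(L): print("lintel outer y",np.percentile(L[:,1],[2,50,98]),np.median(L[:,2]))
E
python3 f.py
```

```text
[[ 0.     0.971  0.239]
 [-0.     0.239 -0.971]
 [-1.     0.     0.   ]]
top outer edge dy/dx [-0.0102249  -0.23277074] y@.52 -0.2380876921753796 0.0009647642459277708
lo [0.00830433 0.38826602] 0.0011877375076793674
hi [0.01422607 0.65508193] 0.0012158218958679642
lintel outer y [0.05050941 0.0675011  0.08871018] 0.29167195613871
scene outer edge dy/dx [-0.01150432 -0.23357743] y@.52 -0.2395596719902444 0.00040282537420988
lo [0.02123954 0.39576401] 0.004985048568484383
hi [0.01519074 0.66007449] 0.00029075934594389286
lintel outer y [0.04751425 0.05756329 0.08894513] 0.2907089887520581
```

Measured frames:
- Mouth is at about (0.523, 0.061, 0.170), with its x axis along (0.0115, 1).
- Carton centre is at (0.512, -0.120), with its top at 0.227.
- In the hopper frame that puts the carton at (-0.181, +0.010), yawed about +16°.

Plan: tilt the tool 35° forward with the jaws across and half closed, and push the rear face with both fingers so the carton squares itself.

```bash
cat > g.py <<'E'
from h import *
from scipy.spatial.transform import Rotation as R
import sys
def rel(p,th=35,a=0.0115):
    s=env.get_state();q=s["orientation"];R0=R.from_quat(np.r_[q[1:],q[0]])
    t=np.radians(th);hx=np.array([np.sin(a),np.cos(a),0]);up=np.array([0,0,1.])
    x=np.sin(t)*hx-np.cos(t)*up; z=np.array([np.cos(a),-np.sin(a),0]); y=np.cross(z,x)
    Rt=R.from_matrix(np.stack([x,y,z],1))
    return np.r_[(R0.inv()*Rt).as_rotvec(),R0.inv().apply(np.array(p)-s["tcp_pos"])]
if __name__=="__main__":
    a=list(map(float,sys.argv[1:])); s=env.get_state()
    print(s["clock"],s["tcp_pos"],s["joint_pos"].round(2),s["finger_gap"]); r=rel(a[:3],a[3]); n=int(a[4])
    for i in range(1,n+1): print((r*i/n).round(3).tolist())
E
python3 g.py .513 -.250 .30 35 11
```

```text
0.85 [ 0.13768559 -0.55831123  0.24235628] [-1.47  0.31  0.05  1.3   0.    1.43] 0.08558092796137641
[-0.116, 0.037, 0.047, -0.005, 0.04, -0.019]
[-0.232, 0.073, 0.094, -0.01, 0.08, -0.038]
[-0.347, 0.11, 0.142, -0.016, 0.12, -0.057]
[-0.463, 0.146, 0.189, -0.021, 0.159, -0.076]
[-0.579, 0.183, 0.236, -0.026, 0.199, -0.095]
[-0.695, 0.219, 0.283, -0.031, 0.239, -0.114]
[-0.811, 0.256, 0.33, -0.037, 0.279, -0.133]
[-0.926, 0.292, 0.377, -0.042, 0.319, -0.152]
[-1.042, 0.329, 0.425, -0.047, 0.359, -0.171]
[-1.158, 0.365, 0.472, -0.052, 0.398, -0.19]
[-1.274, 0.402, 0.519, -0.058, 0.438, -0.209]
```

Emit:
step_arm(moves=[[[-0.116,0.037,0.047,-0.03,0.03,-0.015,0.8],[-0.232,0.073,0.094,-0.058,0.065,-0.03,0.47],[-0.347,0.11,0.142,-0.058,0.105,-0.05,0.47],[-0.463,0.146,0.189,-0.058,0.145,-0.07,0.47],[-0.579,0.183,0.236,-0.058,0.185,-0.09,0.47],[-0.695,0.219,0.283,-0.058,0.225,-0.108,0.47],[-0.811,0.256,0.33,-0.058,0.265,-0.127,0.47],[-0.926,0.292,0.377,-0.058,0.305,-0.146,0.47],[-1.042,0.329,0.425,-0.058,0.345,-0.165,0.47],[-1.158,0.365,0.472,-0.058,0.385,-0.184,0.47],[-1.274,0.402,0.519,-0.058,0.42,-0.2,0.47],[-1.274,0.402,0.519,-0.058,0.438,-0.209,0.47]]])

```text
clock: 2.05
tcp_pos: [0.515, -0.2487, 0.2979]
orientation: [0.674, 0.216, 0.674, 0.212]
wrist_force: [-0.0, 0.3, -0.6]
finger_gap: 0.0402
```

```bash
python3 g.py .514 -.248 .194 35 4
python3 - <<'E'
from workcell import env
import cv2
for c in("scene","wrist"):
    p,d=env.read_camera(c); cv2.imwrite(f"pics/{c}1.png",p[:,:,::-1])
E
```

```text
2.05 [ 0.51503737 -0.24873883  0.29786338] [-0.8   0.63  0.52  1.92  0.42  0.68] 0.04023471844996925
[0.001, -0.001, -0.001, 0.021, -0.015, -0.0]
[0.002, -0.002, -0.002, 0.043, -0.03, -0.0]
[0.002, -0.003, -0.003, 0.064, -0.044, -0.001]
[0.003, -0.004, -0.004, 0.085, -0.059, -0.001]
```

View pics/scene1.png

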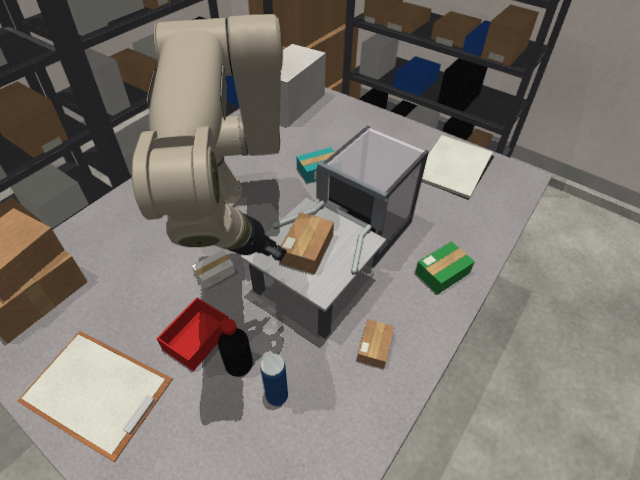

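View pics/wrist1.png

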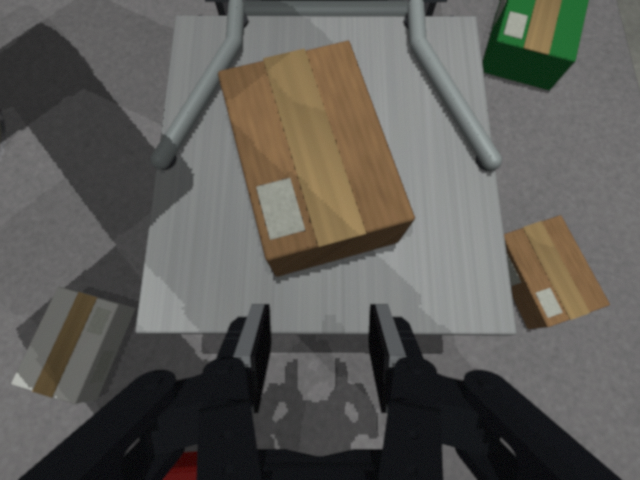

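The wrist view shows the carton's rear edge spanning columns 275–413. The left finger, near column 255, is barely behind the rear-left corner at (275,270). I'll shift 11 mm to world +x and then descend.

Emit:
step_arm(moves=[[[0,0,0,0.021,-0.015,0.006,0.47],[0.002,-0.002,-0.002,0.043,-0.03,0.011,0.47],[0.002,-0.003,-0.003,0.064,-0.044,0.011,0.47],[0.003,-0.004,-0.004,0.085,-0.059,0.011,0.47],[0.003,-0.004,-0.004,0.085,-0.059,0.011,0.47]]])

```text
clock: 2.65
tcp_pos: [0.524, -0.2479, 0.1929]
orientation: [0.675, 0.217, 0.674, 0.208]
wrist_force: [-0.1, 0.4, 0.1]
finger_gap: 0.0398
```

```bash
python3 g.py .526 -.17 .194 35 8
python3 - <<'E'
from workcell import env
import cv2
for c in("wrist",):
    p,d=env.read_camera(c); cv2.imwrite(f"pics/{c}2.png",p[:,:,::-1])
E
```

```text
2.65 [ 0.5239709  -0.24785063  0.19288708] [-0.79  0.66  0.32  1.69  0.42  0.7 ] 0.03976378819273183
[-0.0, -0.0, -0.0, 0.005, 0.008, 0.0]
[-0.001, -0.0, -0.0, 0.011, 0.016, 0.0]
[-0.001, -0.001, -0.0, 0.016, 0.024, 0.0]
[-0.001, -0.001, -0.0, 0.022, 0.032, 0.001]
[-0.002, -0.001, -0.0, 0.027, 0.04, 0.001]
[-0.002, -0.001, -0.0, 0.033, 0.048, 0.001]
[-0.002, -0.002, -0.0, 0.038, 0.056, 0.001]
[-0.003, -0.002, -0.0, 0.044, 0.064, 0.001]
```

View pics/wrist2.png

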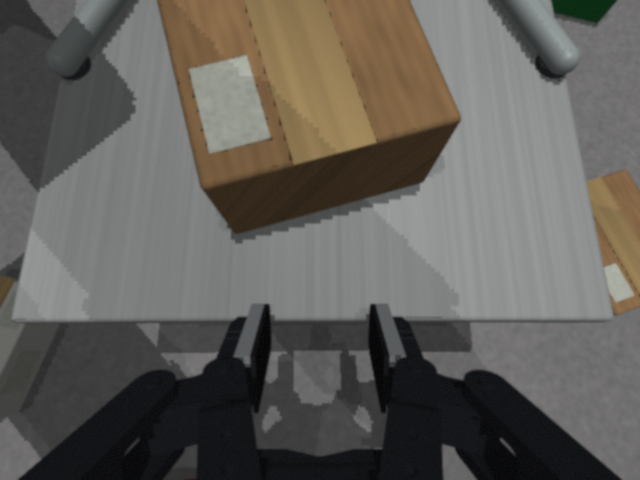

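The fingers now sit well behind the rear face, whose bottom edge runs from column 235 to 425. Pushing.

Emit:
step_arm(moves=[[[0,0,0,0.005,0.008,0,0.47],[0,0,0,0.011,0.016,0,0.47],[0,0,0,0.016,0.024,0,0.47],[0,0,0,0.022,0.032,0,0.47],[-0.002,0,0,0.027,0.04,0,0.47],[-0.002,0,0,0.033,0.048,0.001,0.47],[-0.002,-0.002,0,0.038,0.056,0.001,0.47],[-0.003,-0.002,0,0.044,0.064,0.001,0.47],[-0.003,-0.002,0,0.044,0.064,0.001,0.47]]])

```text
clock: 3.6
tcp_pos: [0.5265, -0.1687, 0.1961]
orientation: [0.676, 0.216, 0.672, 0.209]
wrist_force: [-0.7, 0.2, 0.2]
finger_gap: 0.0401
```

```bash
python3 g.py .527 -.08 .194 35 10
python3 - <<'E'
from workcell import env
import cv2
for c in("wrist","top"):
    p,d=env.read_camera(c); cv2.imwrite(f"pics/{c}3.png",p[:,:,::-1])
E
```

```text
3.6 [ 0.52650701 -0.16871913  0.19605252] [-0.7   0.56  0.15  1.58  0.46  0.78] 0.040114569059953614
[0.0, 0.0, -0.0, 0.005, 0.007, -0.0]
[0.0, 0.0, -0.0, 0.011, 0.014, -0.0]
[0.001, 0.0, -0.0, 0.016, 0.021, -0.0]
[0.001, 0.0, -0.0, 0.021, 0.029, -0.0]
[0.001, 0.001, -0.0, 0.026, 0.036, -0.0]
[0.001, 0.001, -0.0, 0.032, 0.043, -0.0]
[0.002, 0.001, -0.0, 0.037, 0.05, -0.0]
[0.002, 0.001, -0.0, 0.042, 0.057, -0.0]
[0.002, 0.001, -0.0, 0.047, 0.064, -0.0]
[0.002, 0.001, -0.0, 0.053, 0.071, -0.0]
```

View pics/wrist3.png

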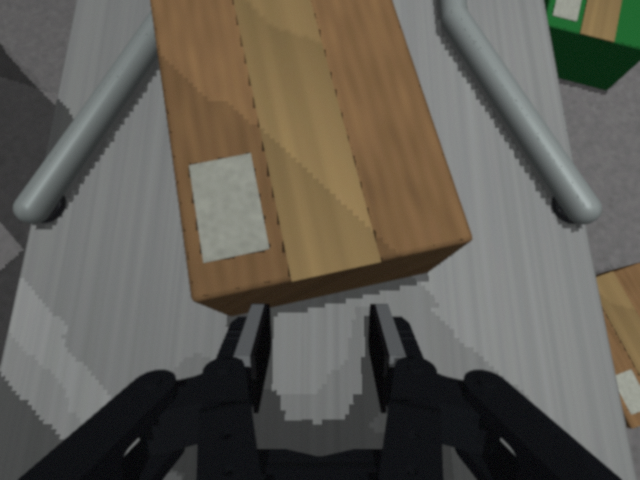

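View pics/top3.png

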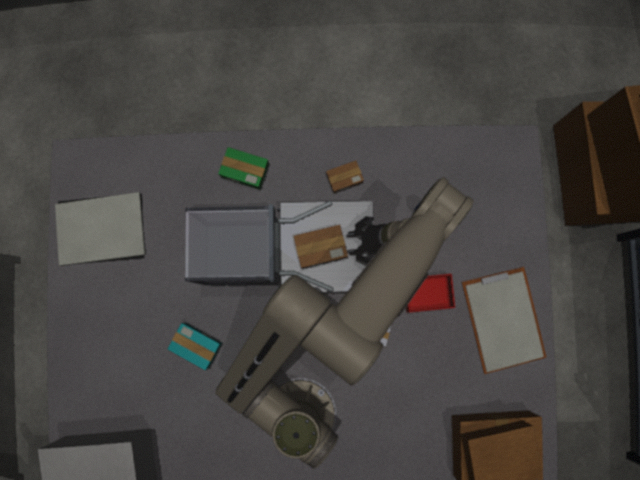

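The carton is moving and turning clockwise, with the left finger in contact near (245,305). I'll push another 40 mm and look again.

Emit:
step_arm(moves=[[[0,0,0,0.005,0.006,0,0.47],[0,0,0,0.01,0.013,0,0.47],[0,0,0,0.015,0.02,0,0.47],[0,0,0,0.02,0.026,0,0.47],[0,0,0,0.025,0.033,0,0.47],[0,0,0,0.025,0.033,0,0.47]]])

```text
clock: 4.3
tcp_pos: [0.5269, -0.1276, 0.1943]
orientation: [0.676, 0.216, 0.673, 0.209]
wrist_force: [0.1, -1.1, 0.4]
finger_gap: 0.04
```

```bash
python3 g.py .525 -.08 .193 35 7
python3 - <<'E'
from workcell import env
import cv2
for c in("wrist",):
    p,d=env.read_camera(c); cv2.imwrite(f"pics/{c}4.png",p[:,:,::-1])
E
```

```text
4.3 [ 0.52686286 -0.12762295  0.1942934 ] [-0.64  0.51  0.08  1.52  0.48  0.84] 0.040044538759475265
[0.0, 0.0, -0.0, 0.004, 0.005, -0.0]
[0.0, 0.0, -0.0, 0.008, 0.011, -0.001]
[0.001, 0.0, -0.0, 0.012, 0.016, -0.001]
[0.001, 0.001, -0.0, 0.016, 0.022, -0.001]
[0.001, 0.001, -0.0, 0.02, 0.027, -0.002]
[0.001, 0.001, -0.0, 0.024, 0.033, -0.002]
[0.002, 0.001, -0.0, 0.028, 0.038, -0.002]
```

View pics/wrist4.png

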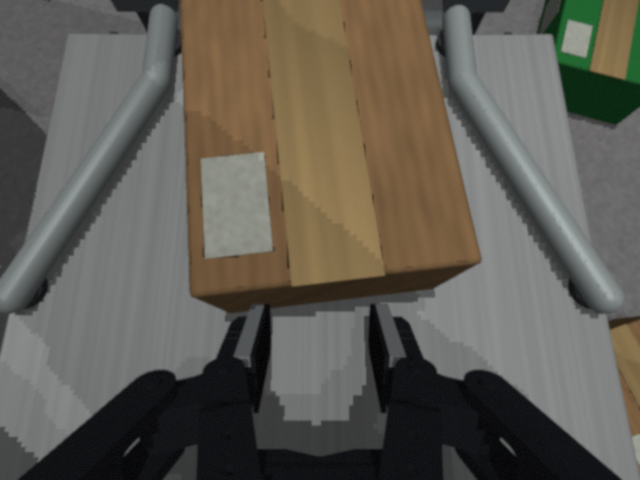

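It is now nearly square (about 6°) and centred between the guides. Pushing on.

Emit:
step_arm(moves=[[[0,0,0,0.004,0.005,0,0.47],[0,0,0,0.008,0.011,0,0.47],[0,0,0,0.012,0.016,-0.001,0.47],[0,0,0,0.016,0.022,-0.001,0.47],[0,0,0,0.02,0.027,-0.001,0.47],[0,0,0,0.024,0.033,-0.001,0.47],[0,0,0,0.028,0.038,-0.001,0.47],[0,0,0,0.032,0.044,-0.001,0.47]]])

```text
clock: 5.15
tcp_pos: [0.5263, -0.0738, 0.1932]
orientation: [0.676, 0.216, 0.673, 0.209]
wrist_force: [-2.6, -6.5, 4.5]
finger_gap: 0.0402
```

```bash
python3 g.py .525 .012 .193 35 9
python3 - <<'E'
from workcell import env
import cv2
for c in("wrist","scene"):
    p,d=env.read_camera(c); cv2.imwrite(f"pics/{c}5.png",p[:,:,::-1])
E
```

```text
5.15 [ 0.52628563 -0.07382997  0.19324135] [-0.57  0.46 -0.01  1.45  0.51  0.92] 0.0402442263014445
[0.0, 0.0, 0.0, 0.005, 0.008, -0.0]
[0.0, 0.0, 0.0, 0.011, 0.016, -0.0]
[0.0, 0.0, 0.0, 0.016, 0.023, -0.001]
[0.001, 0.0, 0.0, 0.022, 0.031, -0.001]
[0.001, 0.0, 0.001, 0.027, 0.039, -0.001]
[0.001, 0.001, 0.001, 0.033, 0.047, -0.001]
[0.001, 0.001, 0.001, 0.038, 0.055, -0.002]
[0.001, 0.001, 0.001, 0.044, 0.062, -0.002]
[0.001, 0.001, 0.001, 0.049, 0.07, -0.002]
```

View pics/wrist5.png

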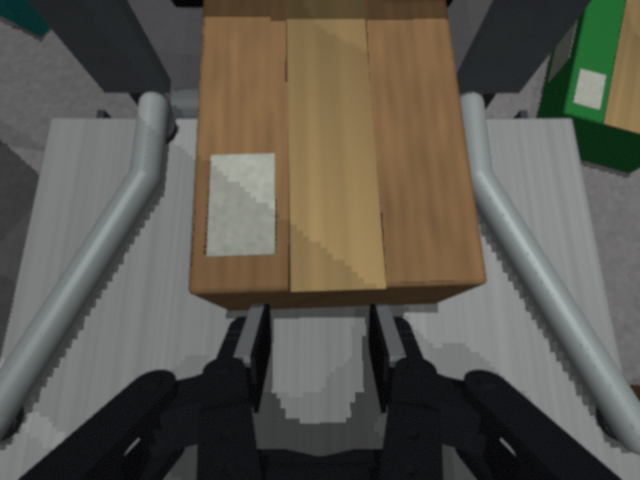

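View pics/scene5.png

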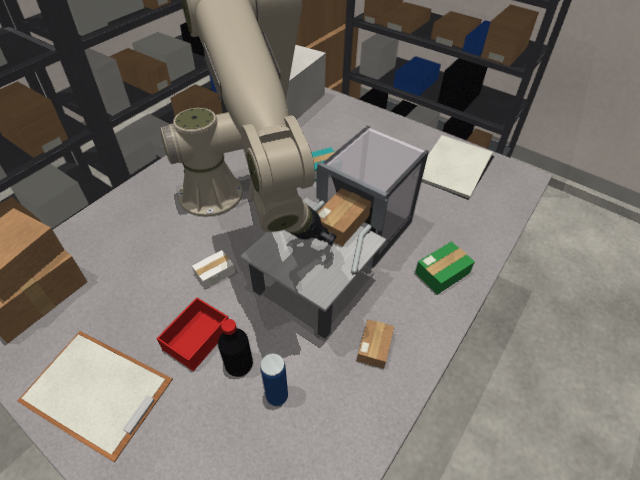

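The carton is square, between the posts, and its front is already lifting the flap. Now the final push.

Emit:
step_arm(moves=[[[0,0,0,0.005,0.007,0,0.47],[0,0,0,0.01,0.014,-0.001,0.47],[0,0,0,0.015,0.021,-0.002,0.47],[0,0,0,0.02,0.028,-0.002,0.47],[0,0,0,0.025,0.035,-0.002,0.47],[0,0,0,0.03,0.042,-0.002,0.47],[0,0,0,0.035,0.049,-0.002,0.47],[0,0,0,0.04,0.056,-0.002,0.47],[0,0,0,0.045,0.063,-0.002,0.47],[0,0,0,0.049,0.07,-0.002,0.47],[0,0,0,0.049,0.07,-0.002,0.47]]])

```text
clock: 6.35
tcp_pos: [0.5243, 0.0145, 0.1932]
orientation: [0.675, 0.216, 0.673, 0.21]
wrist_force: [0.3, -1.1, 0.2]
finger_gap: 0.0399
```

```bash
python3 g.py .525 -.15 .21 35 1
python3 - <<'E'
from workcell import env
import cv2
for c in("wrist","scene"):
    p,d=env.read_camera(c); cv2.imwrite(f"pics/{c}6.png",p[:,:,::-1])
E
```

```text
6.35 [0.52431654 0.01449207 0.19318327] [-0.43  0.38 -0.13  1.34  0.55  1.07] 0.03991170367058558
[0.003, -0.002, -0.002, -0.108, -0.125, 0.002]
```

View pics/wrist6.png

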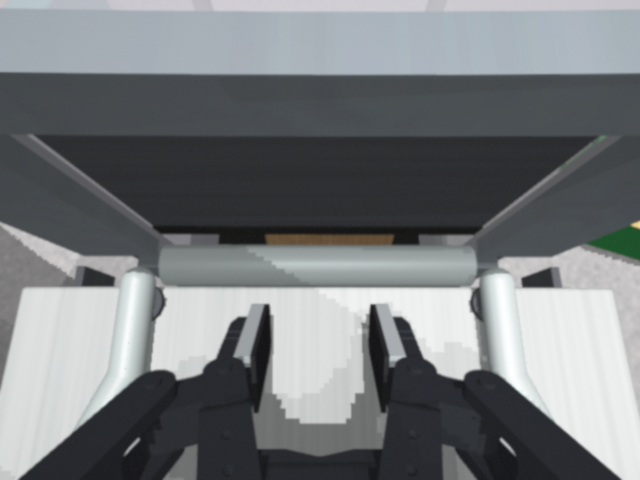

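View pics/scene6.png

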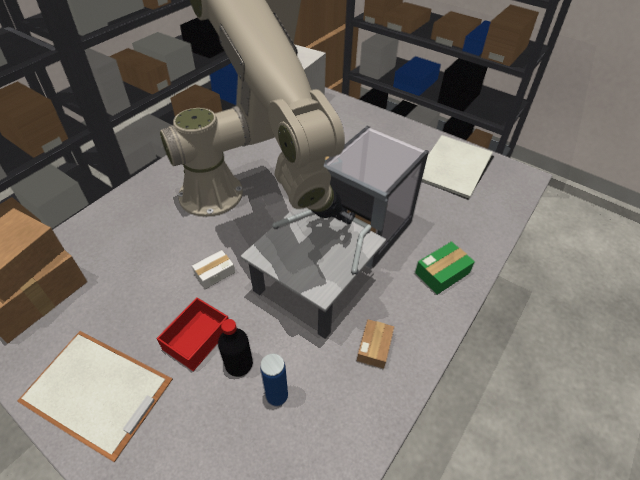

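The carton has dropped in and the flap hangs shut. Only a sliver of brown shows under it, near (330,240). I'll back off and check.

Emit:
step_arm(moves=[[[0,0,0,-0.018,-0.02,0,0.47],[0,0,0,-0.036,-0.04,0,0.47],[0,0,0,-0.054,-0.06,0,0.47],[0,0,0,-0.072,-0.08,0,0.47],[0,0,0,-0.09,-0.1,0,0.47],[0,0,0,-0.108,-0.12,0,0.47],[0,0,0,-0.108,-0.12,0,0.47],[0,0,0,-0.108,-0.12,0,0.47],[0,0,0,-0.108,-0.12,0,0.47],[0,0,0,-0.108,-0.12,0,0.47]]])

```text
clock: 7.45
tcp_pos: [0.5231, -0.1458, 0.2127]
orientation: [0.675, 0.216, 0.673, 0.21]
wrist_force: [-0.1, 0.4, 0.2]
finger_gap: 0.0401
```

Run:
```python
from h import *
print(env.get_state()["tcp_pos"],env.get_state()["wrist_force"])
A=[]
for c in("wrist","scene","top"):
    p,d=env.read_camera(c); A.append(p)
    print(c,[(np.round(b["uv"]),round(b["confidence"],2)) for b in env.boxes_of(c,"carton_mid")])
    if c!="wrist":
        for t in("oil_bottle","spray_can","basket"): print(t,[(np.round(b["uv"]),round(b["confidence"],2)) for b in env.boxes_of(c,t)])
a=cv2.resize(A[0],(400,300));b=cv2.resize(A[1][120:270,280:480],(400,300));c=cv2.resize(A[2],(400,300));e=cv2.resize(A[2][190:300,170:320],(400,300))
cv2.imwrite("pics/end7.png",np.vstack([np.hstack([a,b]),np.hstack([c,e])])[:,:,::-1])
```

```text
[ 0.5230819  -0.14581532  0.21265391] [-0.052044    0.40220844  0.15657279]
wrist [(array([328.,   5.]), 0.89), (array([ 10., 435.]), 0.89), (array([620., 363.]), 0.82), (array([313., 220.]), 0.34)]
scene [(array([213., 271.]), 0.91), (array([309., 160.]), 0.86), (array([446., 268.]), 0.7), (array([273., 376.]), 0.69), (array([376., 342.]), 0.66)]
oil_bottle [(array([231., 351.]), 0.67), (array([365., 220.]), 0.57), (array([346., 220.]), 0.48)]
spray_can [(array([271., 379.]), 0.96)]
basket [(array([193., 334.]), 0.56)]
top [(array([345., 177.]), 0.85), (array([246., 165.]), 0.75), (array([382., 338.]), 0.72)]
oil_bottle []
spray_can []
basket [(array([432., 295.]), 0.7)]
```

View pics/end7.png

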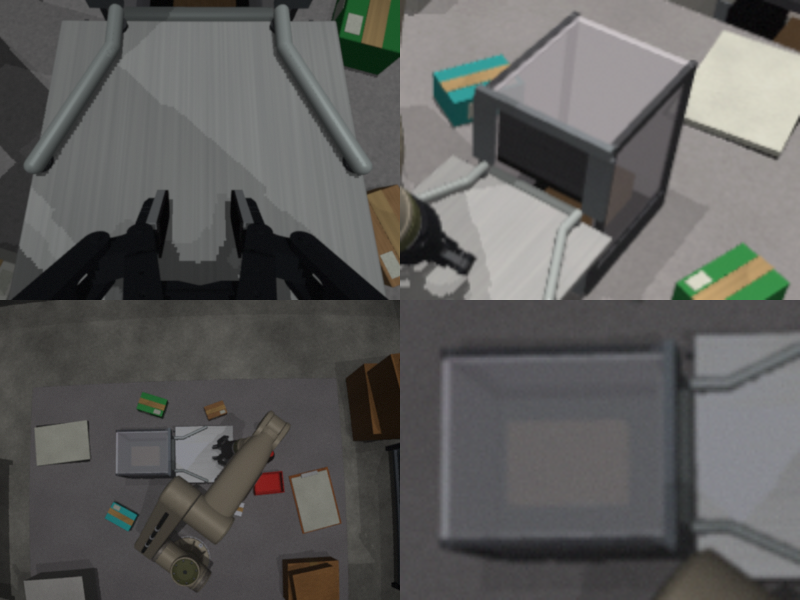

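The roof view shows the carton lying in the bin. I'll check the flap by comparing it with its initial appearance.

Run:
```python
from h import *
p,d=env.read_camera("scene");o=np.load("scene_p.npy")
f=lambda i:cv2.resize(i[160:260,310:410],(400,400),interpolation=cv2.INTER_CUBIC)
cv2.imwrite("pics/flap8.png",np.hstack([f(o),f(p)])[:,:,::-1])
W0=cloud("scene",np.load("scene_d.npy"));W1=cloud("scene",d)
for v,u in((190,345),(200,350),(205,352),(208,365),(212,366)): print(v,u,W0[v,u].round(3),W1[v,u].round(3))
```

```text
190 345 [0.507 0.062 0.243] [0.507 0.063 0.242]
200 350 [0.525 0.062 0.216] [0.526 0.061 0.217]
205 352 [0.532 0.064 0.2  ] [0.532 0.064 0.2  ]
208 365 [0.574 0.062 0.214] [0.574 0.062 0.214]
212 366 [0.578 0.062 0.201] [0.578 0.063 0.2  ]
```

View pics/flap8.png

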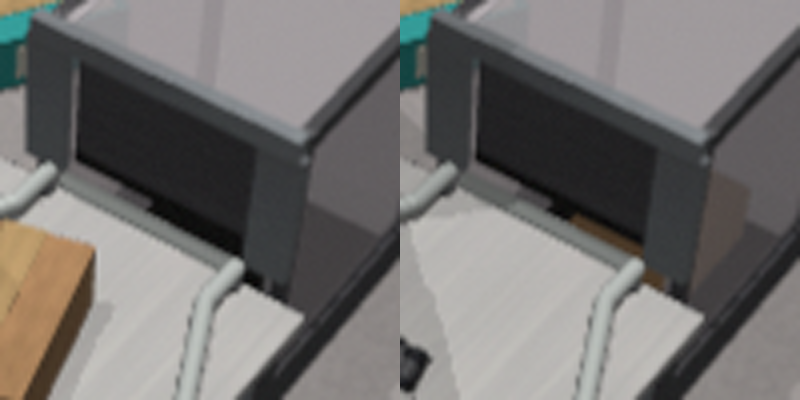

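The flap depths match the shut state to within 1 mm. One last check: is the outline seen through the roof consistent with the carton lying flat on the bin floor?

Run:
```python
from h import *
k=env.get_calibration("top");T=np.array(k["camera_from_world"]);Ti=np.linalg.inv(T)
def ray(u,v,z):
    n=cv2.undistortPoints(np.array([[[u,v]]],float),np.array(k["mtx"]),np.array(k["distortion"])).ravel()
    o=Ti[:3,3];r=Ti[:3,:3]@np.r_[n,1];return o+r*(z-o[2])/r[2]
for z in(.066,.15,.2):
    a=[ray(u,v,z) for u,v in((209,234),(256,234),(256,265),(209,265))];c=np.mean(a,0)
    print(z,c.round(3),"size",np.round([np.linalg.norm(a[0]-a[1]),np.linalg.norm(a[1]-a[2])],3))
    C=[c+[sx*.048,sy*.07,h] for h in(0,-.056) for sx in(-1,1) for sy in(-1,1)]
    print(proj("scene",C).round().tolist())
p,_=env.read_camera("scene");i=p[150:270,300:440,::-1]
cv2.imwrite("pics/s9.png",cv2.resize(i,None,fx=5,fy=5,interpolation=cv2.INTER_CUBIC))
```

```text
0.066 [0.53  0.199 0.066] size [0.151 0.099]
[[347.0, 218.0], [370.0, 194.0], [373.0, 232.0], [396.0, 206.0], [346.0, 230.0], [368.0, 206.0], [371.0, 244.0], [393.0, 218.0]]
0.15 [0.521 0.186 0.15 ] size [0.144 0.094]
[[344.0, 199.0], [368.0, 175.0], [371.0, 213.0], [395.0, 187.0], [342.0, 213.0], [366.0, 188.0], [369.0, 226.0], [393.0, 200.0]]
0.2 [0.515 0.178 0.2  ] size [0.139 0.091]
[[341.0, 187.0], [367.0, 163.0], [370.0, 201.0], [395.0, 175.0], [340.0, 201.0], [365.0, 177.0], [368.0, 215.0], [392.0, 189.0]]
```

View pics/s9.png

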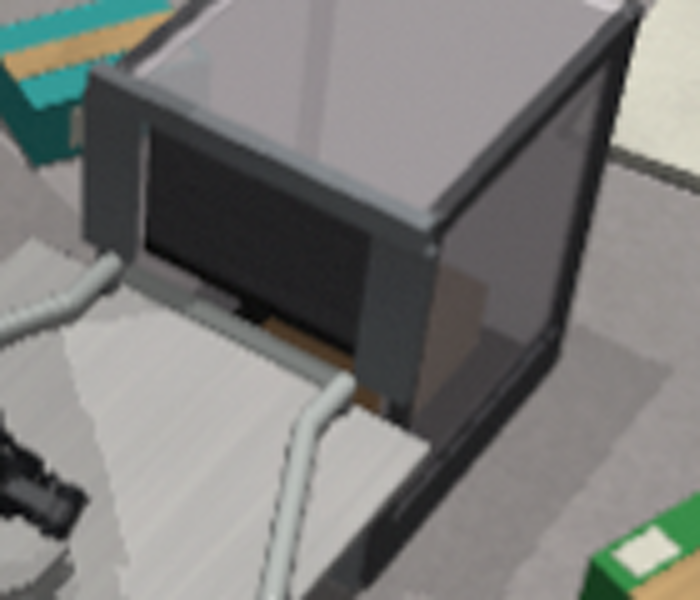

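The visible far corner is at (397,207), and a carton flat on the bin floor predicts (396,206), so it is down and flat. Handing in.

Run:
```python
from workcell import env
s=env.get_state();print(s["clock"],s["wrist_force"]);print(env.hand_in())
```

```text
8.15 [ 0.35743809 -0.68076672  0.61800116]
the job is handed in; nothing more can be done
None
```

The large brown carton is in the returns hopper with the flap shut behind it. I handed the job in at 8.15 s; no verdict was reported.

I pushed the carton's rear face with the tool tilted 35° forward and the jaws half closed. That squared up its 16° yaw, and it went through the flap and dropped into the bin. I then backed the tool about 0.16 m off.

What the last checks showed:
- **Carton:** it lies flat on the bin floor. Its visible far corner is at pixel (397,207), against (396,206) predicted, and its centre is about 0.14 m behind the mouth.
- **Flap:** depth readings on it match the shut state to within 1 mm.
- **Robot:** it touches nothing; the wrist force read about 1 N, in line with its free-air noise.
- **Bystanders:** in the scene view, the bottle, spray can and basket are within about 3 pixels of where they started. The top view could not confirm the bottle or can because the arm hid them. There, the basket's detected centre was a few pixels off its starting one, probably because the arm partly covered it.
- **Not measured:** I did not read the flap angle during the push. That it was held open past 0.5 rad rests on the geometry and the slow push, about 0.09 m/s.

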